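# Nudge the slide block up to its hidden stop

## Task

Pick up the red screwdriver from the rubber mat and, pushing only with the screwdriver, nudge the bare metal block slowly and gently along its guide into the green hood until you feel it press firmly on the rubber stop hidden inside; do not ram the stop or touch the block with the gripper. Then draw the screwdriver back and lay it down on the middle of the mat again, leaving the block resting against the stop and the loose bolt and nut nearby undisturbed.

Things in the scene. Friction and masses are not known exactly. Their poses are not given: they have to be found in the camera images.
- driver_mid (a point): Red-handled screwdriver, 210 mm long, lying flat on the mat; this point is half-way along it on its axis, 13.5 mm above what it lies on. Its own y axis runs along the tool: handle (28 mm thick) from y = +10 to +105 mm, thin round steel blade (7 mm) from +10 mm to its tip at y = -105 mm. Mass 0.09 kg. Held by the middle of the handle (y = +57 mm), its tip is 162 mm from the fingers.
- mat: Black rubber mat fixed on the bench, 250 mm along its own x by 120 mm along its y, 3 mm thick; origin at the centre of its underside. At the start the screwdriver lies along its x axis, the handle towards +x.
- guide: Fixed steel guide. Dark bed plate 10 mm thick, x = -105 to +120 mm, 96 mm wide; two rails along its own x, from x = -88 to +117 mm, tops 24 mm above the bench, with a 47 mm wide channel between them centred on y = 0. Origin on the bench, on the channel's centre line. The block slides along +x. Fingers do not fit between the rails; the tool does.
- hood: Green hood on the guide's far end, same origin and axes: x = 15 to 120 mm, 90 mm wide, roof 62 mm above the bench, black knob on it to 80 mm. Open mouth faces -x. Unseen inside is a rubber-faced stop, set differently each time: face at x = 28 to 63 mm (block centre then -2 to +33 mm). It gives 1 mm per 3 N. Block pressed on it with over 4 N is firm; over 20 N is ramming.
- block_mid (a point): Bare aluminium block, 60 mm along its own x (slide direction), 44 wide, 36 high, 0.35 to 0.65 kg, loose in the channel on the 10 mm bed (its top 46 mm above the bench); this point is its centre, at x = -55 to -30 mm of the guide at the start. Dragging it on the bed takes about 2 to 6 N, less is felt at rest. Push on its rear (-x) face, no faster than a few cm/s.
- block: The same block; origin at the centre of its underside.
- driver: The same screwdriver; origin at the centre of its underside, axes as above.
- bolt_4: Loose steel bolt, 22 x 52 x 19 mm, bystander; origin at the centre of its underside.
- nut_3: Loose steel nut, 26 x 23 x 11 mm, bystander; origin at the centre of its underside.
There are look-alikes about, which are no part of the job. There is more than one size of the block; the job needs the smallest.

How it is judged:
By the outcome, as a careful person would: the job done as asked, in the order asked, and still so for the second after the job is handed in, with the robot touching nothing.
It also fails if it takes over 72 s, if anything falls off the work surface, if the arm or the gripper's body presses on something with over 40 N, if the wrist force passes 120 N, or if a joint passes its speed limit or range.

## Robot

A 7-joint arm with a two-finger parallel gripper is mounted at the origin on a cart in front of the work surface, level with it; the furniture and walls round the work are solid. World frame = base frame: x ahead of the robot, y to its left, z up, the work surface at z = 0. Lengths are in m, angles in rad, forces in N, time in s.
With the tool pointing down it reaches from about 0.4 to 0.85 m from the base axis. Payload 4.5 kg.
Tool frame: the origin (TCP) lies at the centre of the arm's flange, where the gripper is bolted on; the fingertips stand r.tcp_to_tips ahead of it and the grasp point (between the pads) lies 147 mm ahead of it (r.tcp_to_tips is the distance from the TCP to the fingertips, in m); x points along the fingers, y is the direction in which the jaws open and shut, and the axes are right-handed (so a half turn about x gives the same grasp; the last joint's range is limited). The gripper opens to 88 mm and grips with 3 to 60 N. Pads are 18 mm wide; open, the fingers measure 123 mm over their backs; the gripper's body (75 mm by 187 mm) begins 45 mm behind the grasp point.
Start: joints at [-1.224, 0.689, -0.195, 1.565, 0.157, 0.902, -0.215], TCP at [0.192, 0.595, 0.405] pointing down, gripper open.
Joint ranges: [-3.01, 3.01], [-0.46, 2.08], [-1.47, 1.51], [0.13, 2.56], [-1, 4.14], [0.04, 2.09], [-2.66, 2.66]. Speed limits (rad/s): [2.57, 2.57, 3.14, 3.14, 3.14, 3.14, 3.14].

## Interface

Orientations are given as a unit quaternion [x, y, z, w].
In Python, from plant import r, eyes gives the robot as it stands.
- The arm moves only by the tool carry_out, never from a script. Its argument "targets" is text: rows parted by semicolons, each of 5 numbers parted by spaces: the opening, from 0 (shut) to 1 (fully open), then the shift along the tool's x, y, z in mm, then the turn about the tool's x in rad. A call has 1 to 20 rows; each row shifts and turns the commanded pose from where the row before left it, along the tool's axes as they then stand; what a row does not reach is not made up. A row lasts 1/12 s, in which the tool goes at most 41.7 mm and 7.16 degrees, less where a joint would pass 70% of its speed; a pose out of reach is approached as far as the arm can. A call is refused whole if a number of a shift passes 41.7 or a number of a turn 0.125, either way. A call with a gripper value outside its range is refused whole. The fingers move at their own pace and stop on an object; "force" is the grip in N (left out, the last holds). Time passes only in rows, so rows that do not move let the fingers close. It gives the time, the measured TCP pose, the force and the opening at its end, in the units of the state.
- r.get_state(): the state, without advancing time (a new reading comes with each control period).
- eyes.snapshot(name): name is "scene" or "top" or "wrist"; returns (picture, depth): 384x512x3 uint8, blue, green, red; 384x512 float32, m along the optical axis (not along the pixel's ray), 0 where there is no reading.
- eyes.camera_params(name): a dict with "intrinsics" (3x3 intrinsics, pixels), "dist_coeffs" ([k1, k2, p1, p2, k3] as OpenCV has them; the pictures are not rectified), "rvec" (rotation vector, rad) and "tvec" (3), from world to camera coordinates, as OpenCV has them; the wrist camera has in their place "T_tool_cam" (4x4, takes a point from camera to tool coordinates, whose origin is the TCP and whose axes are the tool frame's). Camera axes: x right, y down, z forward; pixel columns grow to the right and rows downward; lengths in m; the calibration is good to about 2 mm. A picture is of the moment at which its call begins: read the wrist's pose just before it. camera_params takes no time and is no camera call.
- r.finish_job(): hands the job in, once; it reports no verdict.
The state is a dict: "clock": time; "q": joint angles; "qd": joint speeds; "joint_torque": joint torques, N m; "tool_pos": TCP position; "eef_rot": TCP orientation; "contact_force": force on the tool from outside, world axes, zero at the start; "moment": the same for the moment, N m; "opening": opening from 0.0 (shut) to 1.0 (fully open).
Only numpy, scipy, OpenCV 4.12 (cv2) and the standard library are available. Lean on these libraries where they do the work, as an engineer would, in place of code of your own. Each camera call takes 0.05 s, during which the arm holds its last target.

## Working session

There is one attempt and no reset: what is moved stays moved. The work goes in short steps, Python scripts to look and compute and a tool call to move; the robot and the scene stay as the last step left them, time stands still between calls to the robot, and variables do not carry over. Pictures are saved under pics/ and viewed, and the job is handed in when it is done.

Besides the shell and the picture viewer there is one more tool, called after "Call:" as name(argument=value, ...) on one line, values as JSON. carry_out: Moves the arm, as the interface text tells. Its arguments: {"type":"object","properties":{"targets":{"type":"string"},"force":{"type":"number"}},"required":["targets"]}

```bash
mkdir -p pics; ls; python3 - <<'E'
from plant import r,eyes
import cv2,numpy as np
print(r.get_state(), r.tcp_to_tips)
for n in ("scene","top","wrist"):
    p,d=eyes.snapshot(n); cv2.imwrite(f"pics/a_{n}.png",p); np.save(f"pics/a_{n}.npy",d); print(n,eyes.camera_params(n))
E
```

```text
pics
{'clock': 0.0, 'q': array([-1.22418339,  0.689988  , -0.19448879,  1.56634939,  0.15729574,
        0.90247466, -0.21514297]), 'qd': array([ 6.12595396e-04,  2.70099306e-04,  7.16731025e-04, -8.95990729e-05,
       -1.78725062e-04,  4.07492783e-05, -6.77092016e-04]), 'joint_torque': array([ 1.32158711e-04, -5.27551925e+01, -1.26661632e+00, -1.53421730e+01,
       -5.25975705e-02,  6.52051953e-03,  1.65898027e-04]), 'tool_pos': array([0.19227032, 0.59434669, 0.40390517]), 'eef_rot': array([ 0.10949367,  0.69852709, -0.11078368,  0.69842538]), 'contact_force': array([-0.31929776,  0.00280332,  0.59829282]), 'moment': array([-0.01447784,  0.04156435, -0.00405065]), 'opening': 0.9979519808452231} 0.166
scene {'intrinsics': array([[490.9749611 ,   0.        , 255.55309701],
       [  0.        , 490.9749611 , 200.01148883],
       [  0.        ,   0.        ,   1.        ]]), 'dist_coeffs': array([0.01875368, 0.        , 0.        , 0.        , 0.        ]), 'rvec': array([ 2.17883482, -0.83902766,  0.36849213]), 'tvec': array([-0.48780788,  0.16503579,  1.17599394])}
top {'intrinsic
[... 265 characters left out ...]
0156172,  0.08477846]), 'tvec': array([-0.17498836,  0.52968046,  1.24694085])}
wrist {'intrinsics': array([[264.35529529,   0.        , 252.52416072],
       [  0.        , 264.35529529, 190.41353904],
       [  0.        ,   0.        ,   1.        ]]), 'dist_coeffs': array([-0.02126762,  0.        ,  0.        ,  0.        ,  0.        ]), 'T_tool_cam': array([[-5.61470207e-04, -2.80101214e-01,  9.59970309e-01,
         2.07813427e-02],
       [ 9.99998722e-01,  1.27982446e-03,  9.58310756e-04,
         8.24835532e-04],
       [-1.49701748e-03,  9.59969620e-01,  2.80100137e-01,
        -7.14028316e-02],
       [ 0.00000000e+00,  0.00000000e+00,  0.00000000e+00,
         1.00000000e+00]])}
```

View pics/a_top.png

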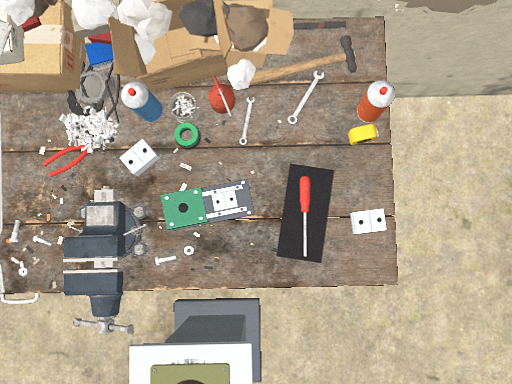

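View pics/a_scene.png

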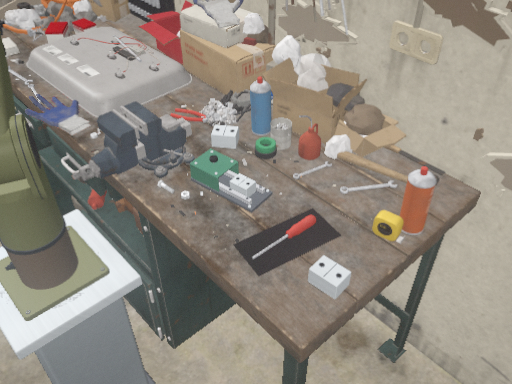

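View pics/a_wrist.png

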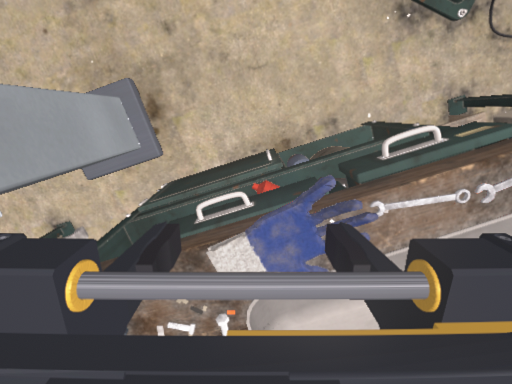

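```bash
cat > h.py <<'E'
import cv2,numpy as np
from plant import r,eyes
from scipy.spatial.transform import Rotation as R
def cam(n,st=None):
    c=eyes.camera_params(n)
    if n=='wrist':
        T=np.eye(4);T[:3,:3]=R.from_quat(st['eef_rot']).as_matrix();T[:3,3]=st['tool_pos']
        T=T@c['T_tool_cam']; return c['intrinsics'],c['dist_coeffs'],T[:3,:3],T[:3,3]
    M=cv2.Rodrigues(c['rvec'])[0]; return c['intrinsics'],c['dist_coeffs'],M.T,-M.T@c['tvec']
def rays(n,px,st=None):
    K,D,M,o=cam(n,st)
    u=cv2.undistortPoints(np.array(px,float).reshape(-1,1,2),K,D).reshape(-1,2)
    d=np.c_[u,np.ones(len(u))]@M.T
    return o,d
def plane(n,px,z,st=None):
    o,d=rays(n,px,st); return o+d*((z-o[2])/d[:,2])[:,None]
def proj(n,P,st=None):
    K,D,M,o=cam(n,st); Mi=M.T
    return cv2.projectPoints(np.array(P,float).reshape(-1,1,3),cv2.Rodrigues(Mi)[0],-Mi@o,K,D)[0].reshape(-1,2)
E
python3 - <<'E'
import cv2,numpy as np
t=cv2.imread('pics/a_top.png');s=cv2.imread('pics/a_scene.png')
def crop(i,x0,y0,x1,y1,f,n): cv2.imwrite(n,cv2.resize(i[y0:y1,x0:x1],None,fx=f,fy=f,interpolation=cv2.INTER_CUBIC))
crop(t,110,130,270,270,5,'pics/b1.png')
crop(t,260,150,400,270,5,'pics/b2.png')
crop(s,150,120,360,300,3.8,'pics/b3.png')
E
```

```text
(no output)
```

View pics/b1.png

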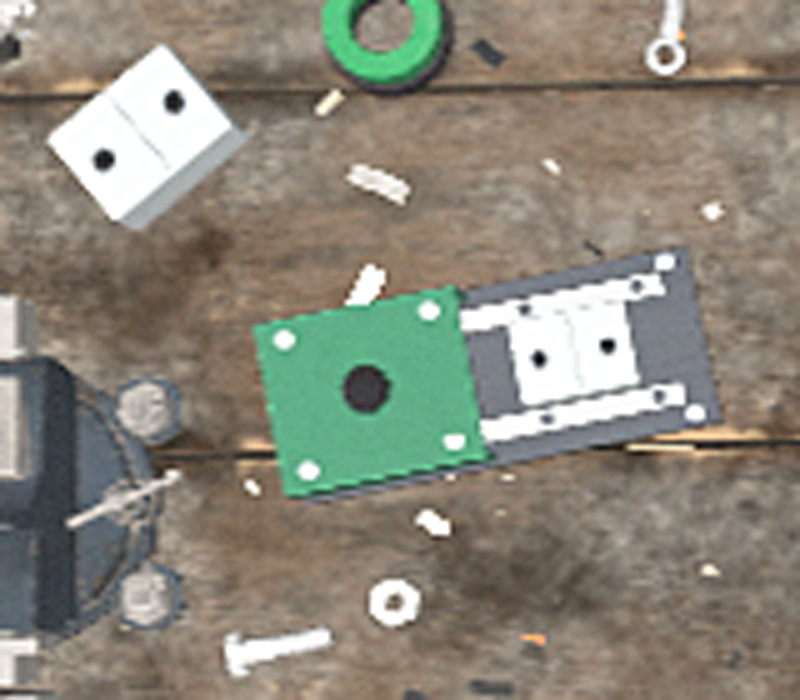

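View pics/b2.png

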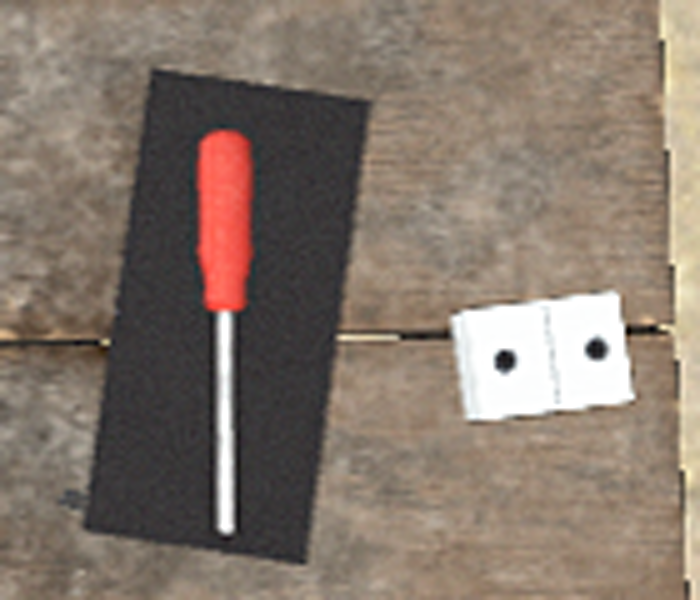

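View pics/b3.png

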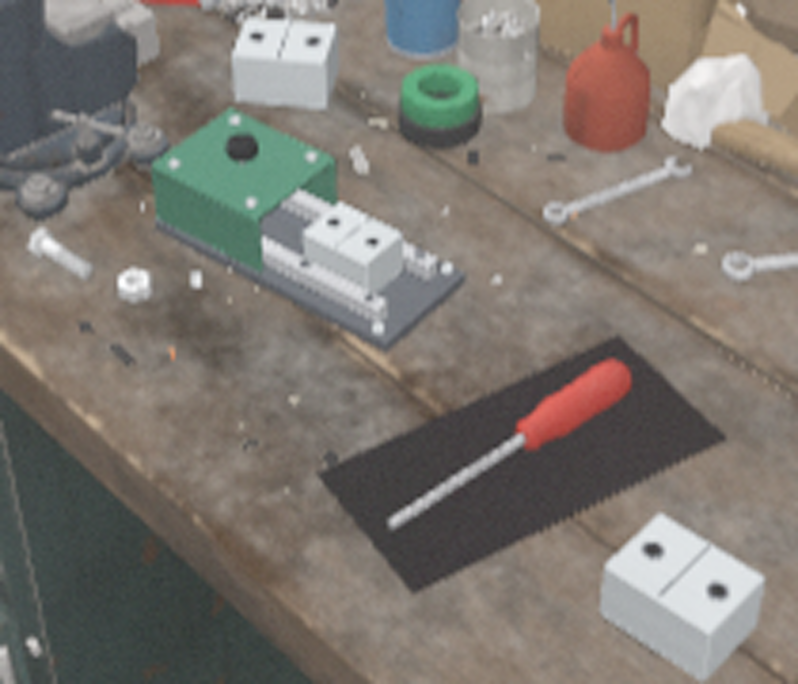

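```bash
python3 - <<'E'
from h import *
t=cv2.imread('pics/a_top.png');hsv=cv2.cvtColor(t,cv2.COLOR_BGR2HSV)
def big(m,x0,y0,x1,y1):
    k=np.zeros_like(m);k[y0:y1,x0:x1]=m[y0:y1,x0:x1]
    c=max(cv2.findContours(k,cv2.RETR_EXTERNAL,cv2.CHAIN_APPROX_NONE)[0],key=cv2.contourArea);return c
def show(n,c,z):
    P=plane('top',c.reshape(-1,2),z)[:,:2]; rc=cv2.minAreaRect(((P)*1000).astype(np.float32))
    print(n,np.round(rc[0],1),np.round(rc[1],1),round(rc[2],2)); return P
print('cam',cam('top')[3])
show('mat',big(cv2.inRange(hsv,(0,0,0),(180,255,75)),270,155,345,270),.003)
show('hood',big(cv2.inRange(hsv,(60,80,50),(95,255,255)),155,175,215,235),.062)
red=big(cv2.inRange(hsv,(170,100,100),(180,255,255))|cv2.inRange(hsv,(0,120,120),(8,255,255)),290,165,325,225)
show('handle',red,.017)
w=cv2.inRange(hsv,(0,0,150),(180,60,255))
bl=big(w,295,210,312,262);P=show('blade',bl,.0165)
print(P[:,0].min(),P[:,0].max())
# fit axis through both
Q=np.r_[show('handle',red,.017)]
for q in (Q,P): 
    print(cv2.fitLine(q.astype(np.float32),cv2.DIST_L2,0,.001,.001).ravel())
def tp(n,u,v,z): print(n,plane('top',[[110+u/5,130+v/5]],z).round(4))
# block top corners from crop
for c in [(510,306),(626,290),(638,384),(522,404)]: tp('blocktop',*c,.046)
for c in [(540,359),(607,346)]: tp('hole',*c,.046)
for c in [(255,325),(455,287),(488,461),(290,495)]: tp('hoodroof',*c,.062)
for c in [(680,246),(720,422),(305,502)]: tp('bed',*c,.010)
for c in [(460,318),(660,275),(663,295),(664,386),(685,385),(485,430)]: tp('rail',*c,.024)
for c in [(666,261),(695,412)]: tp('screws',*c,.011)
tp('knob',366,388,.08); tp('nut',395,602,.011); tp('bolt',278,650,.015)
E
```

```text
cam [ 0.42271015 -0.18974501  1.28505126]
mat [ 490.  -295.4] [148.8 250.2] 79.58
hood [501.9   2.1] [ 91.2 107.3] 10.07
handle [ 536.7 -309.1] [29.  92.9] 88.76
blade [ 430.1 -307.4] [  5.2 115.2] 88.32
0.3725689302139848 0.48772806517114775
handle [ 536.7 -309.1] [29.  92.9] 88.76
[ 0.99964833 -0.02651873  0.5355111  -0.30889493]
[ 0.9999193  -0.01270628  0.43063477 -0.3067254 ]
blocktop [[ 0.5452 -0.0677  0.046 ]]
blocktop [[ 0.5522 -0.1278  0.046 ]]
blocktop [[ 0.5033 -0.1331  0.046 ]]
blocktop [[ 0.4943 -0.0732  0.046 ]]
hole [[ 0.5173 -0.0828  0.046 ]]
hole [[ 0.5233 -0.1175  0.046 ]]
hoodroof [[0.5367 0.0608 0.062 ]]
hoodroof [[ 0.5539 -0.0413  0.062 ]]
hoodroof [[ 0.4648 -0.057   0.062 ]]
hoodroof [[0.4498 0.0435 0.062 ]]
bed [[ 0.5789 -0.1552  0.01  ]]
bed [[ 0.4846 -0.1746  0.01  ]]
bed [[0.447  0.0455 0.01  ]]
rail [[ 0.5416 -0.0392  0.024 ]]
rail [[ 0.562  -0.1447  0.024 ]]
rail [[ 0.5514 -0.1461  0.024 ]]
rail [[ 0.5034 -0.1458  0.024 ]]
rail [[ 0.5037 -0.1568  0.024 ]]
rail [[ 0.4824 -0.0516  0.024 ]]
screws [[ 0.5709 -0.1476  0.011 ]]
screws [[ 0.4901 -0.1615  0.011 ]]
knob [[0.5021 0.0017 0.08  ]]
nut [[ 0.3935 -0.0017  0.011 ]]
bolt [[0.3699 0.0592 0.015 ]]
```

```bash
python3 - <<'E'
from h import *
c=np.array([(152,70),(371,100),(305,563),(85,528)])/5+[260,150]
P=plane('top',c,.003);print(P.round(4),P.mean(0)); 
for i in range(4): d=P[(i+1)%4]-P[i];print(np.linalg.norm(d),np.degrees(np.arctan2(d[1],d[0])))
st=r.get_state();print(R.from_quat(st['eef_rot']).as_matrix().round(3))
# depth check of heights
d=np.load('pics/a_top.npy')
for u,v in [(139,156),(368,221),(224,205),(183,190),(305,190),(120,270),(105,240),(300,240),(375,90),(345,50),(140,95)]:
    K,D,M,o=cam('top');k=cv2.undistortPoints(np.array([[[u,v]]],float),K,D).ravel()
    print((u,v),(o+M@np.array([k[0],k[1],1])*d[v,u]).round(3))
E
```

```text
[[ 0.6182 -0.275   0.003 ]
 [ 0.5993 -0.3919  0.003 ]
 [ 0.3539 -0.3486  0.003 ]
 [ 0.3746 -0.233   0.003 ]] [ 0.48649479 -0.31212022  0.003     ]
0.11836592818861102 -99.16075493650965
0.2492215833097648 170.0071094626987
0.11743396441932265 79.81729946039296
0.2471152328606897 -9.779551243705331
[[-0.     0.308  0.951]
 [-0.001  0.951 -0.308]
 [-1.    -0.001  0.   ]]
(139, 156) [0.64  0.12  0.051]
(368, 221) [ 0.459 -0.466  0.051]
(224, 205) [ 0.509 -0.098  0.046]
(183, 190) [ 0.555  0.015 -0.002]
(305, 190) [ 0.545 -0.309  0.031]
(120, 270) [0.355 0.139 0.15 ]
(105, 240) [0.425 0.166 0.178]
(300, 240) [ 0.414 -0.295  0.003]
(375, 90) [ 0.763 -0.467  0.175]
(345, 50) [ 0.423 -0.19   1.285]
(140, 95) [0.764 0.086 0.172]
```

Call:
carry_out(targets="1 0 -14.5 25 0;1 0 -14.5 25 0;1 0 -14.5 25 0;1 0 -14.5 25 0;1 0 -14.5 25 0;1 0 -14.5 25 0;1 0 -14.5 25 0;1 0 -14.5 25 0;1 0 -14.5 25 0;1 0 -14.5 25 0;1 0 -14.5 25 0;1 0 -14.5 25 0;1 0 -14.5 25 0;1 0 -14.5 25 0;1 0 -14.5 25 0;1 0 -14.5 25 0")

```text
clock: 1.48
tool_pos: [0.5023, 0.2496, 0.4045]
eef_rot: [0.11, 0.699, -0.11, 0.698]
contact_force: [-0.7, 0.5, -0.1]
opening: 0.998
```

Call:
carry_out(targets="1 0 -26 10 0;1 0 -26 10 0;1 0 -26 10 0;1 0 -26 10 0;1 0 -26 10 0;1 0 -26 10 0;1 0 -26 10 0;1 0 -26 10 0;1 0 -26 10 0;1 0 -26 10 0;1 0 -26 10 0;1 0 -26 10 0;1 0 -26 10 0;1 0 -26 10 0;1 0 -26 10 0;1 0 -26 10 0;1 0 -26 10 0;1 0 -26 10 0;1 0 -26 10 0;1 0 -26 10 0")

```text
clock: 3.15
tool_pos: [0.5315, -0.3069, 0.4044]
eef_rot: [0.11, 0.699, -0.11, 0.698]
contact_force: [0.5, -0.0, -0.1]
opening: 1.002
```

Call:
carry_out(targets="1 25 0 0 -0.1;1 25 0 0 -0.1;1 25 0 0 -0.093;1 25 0 0 0;1 0 0 0 0;1 0 0 0 0")

```text
clock: 3.65
tool_pos: [0.5314, -0.3053, 0.3037]
eef_rot: [0.008, 0.708, -0.007, 0.706]
contact_force: [0.1, -0.3, 1.2]
opening: 0.997
```

```bash
python3 - <<'E'
from h import *
st=r.get_state();print(st['tool_pos'],st['q'].round(3),R.from_quat(st['eef_rot']).as_matrix().round(3))
p,d=eyes.snapshot('wrist');cv2.imwrite('pics/c_w.png',p)
hsv=cv2.cvtColor(p,cv2.COLOR_BGR2HSV)
m=cv2.inRange(hsv,(170,100,80),(180,255,255))|cv2.inRange(hsv,(0,120,80),(8,255,255))
c=max(cv2.findContours(m,0,cv2.CHAIN_APPROX_NONE)[0],key=cv2.contourArea)
P=plane('wrist',c.reshape(-1,2),.02,st)
print(cv2.minAreaRect((P[:,:2]*1000).astype(np.float32)),P.min(0),P.max(0))
E
```

```text
[ 0.53137998 -0.30530101  0.30373901] [ 0.634  0.816 -0.338  1.685  0.38   0.709  1.653] [[-0.003  0.02   1.   ]
 [ 0.001  1.    -0.02 ]
 [-1.     0.001 -0.003]]
((536.9559326171875, -308.1322326660156), (27.90106773376465, 97.09149932861328), 89.05644989013672) [ 0.48831234 -0.32270476  0.02      ] [ 0.58554876 -0.29420359  0.02      ]
```

View pics/c_w.png

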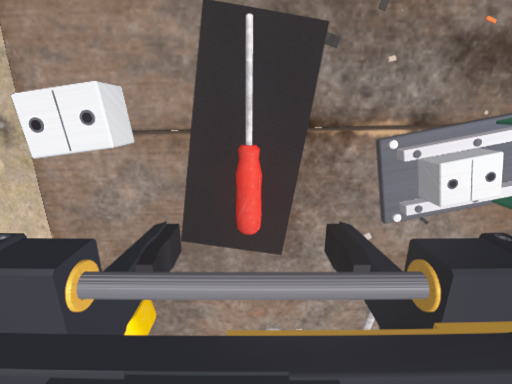

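Call:
carry_out(targets="1 20 -3 4.6 0;1 20 0 0 0;1 20 0 0 0;1 20 0 0 0;1 20 0 0 0;1 16 0 0 0;1 10 0 0 0;1 5 0 0 0;1 0 0 0 0;1 0 0 0 0")

```text
clock: 4.53
tool_pos: [0.5369, -0.3087, 0.1748]
eef_rot: [0.007, 0.706, -0.007, 0.708]
contact_force: [0.5, -0.2, 0.6]
opening: 1.0
```

```bash
python3 - <<'E'
from h import *
st=r.get_state();print(st['tool_pos'],st['contact_force'])
p,d=eyes.snapshot('wrist');cv2.imwrite('pics/d_w.png',p)
E
```

```text
[ 0.53694887 -0.30874711  0.17483866] [ 0.54034477 -0.1677804   0.5930596 ]
```

View pics/d_w.png

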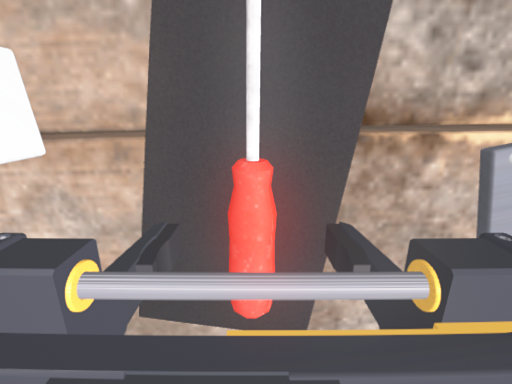

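Call:
carry_out(targets="1 3 0 0 0;1 0 0 0 0;0.5 0 0 0 0;0.4 0 0 0 0;0.3 0 0 0 0;0.2 0 0 0 0;0.1 0 0 0 0;0 0 0 0 0;0 0 0 0 0;0 0 0 0 0;0 0 0 0 0;0 0 0 0 0", force=45)

```text
clock: 5.58
tool_pos: [0.5364, -0.3086, 0.1707]
eef_rot: [0.007, 0.707, -0.007, 0.707]
contact_force: [-0.2, 0.4, -0.1]
opening: 0.293
```

Call:
carry_out(targets="0 -4 0 0 0;0 -4 0 0 0;0 -6 0 0 0;0 -8 0 0 0;0 -10 0 0 0;0 -10 0 0 0;0 -10 0 0 0;0 -10 0 0 0;0 -8 0 0 0;0 0 0 0 0;0 0 0 0 0")

```text
clock: 6.5
tool_pos: [0.5365, -0.3086, 0.2413]
eef_rot: [0.007, 0.707, -0.007, 0.707]
contact_force: [0.6, -0.3, -1.3]
opening: 0.292
```

```bash
python3 - <<'E'
from h import *
st=r.get_state();print(st['tool_pos'],st['contact_force'],st['moment'],st['opening'])
p,d=eyes.snapshot('wrist');cv2.imwrite('pics/e_w.png',p)
p,d=eyes.snapshot('scene');cv2.imwrite('pics/e_s.png',cv2.resize(p[100:340,150:400],None,fx=2.4,fy=2.4))
E
```

```text
[ 0.53645673 -0.30864009  0.24132925] [ 0.58343262 -0.34606694 -1.3016901 ] [-0.00273831 -0.01662296  0.02415923] 0.29216841669922156
```

View pics/e_w.png

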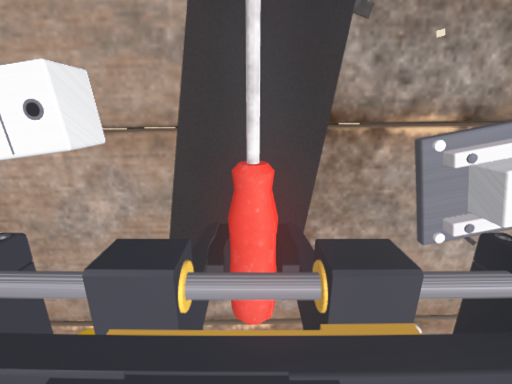

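View pics/e_s.png

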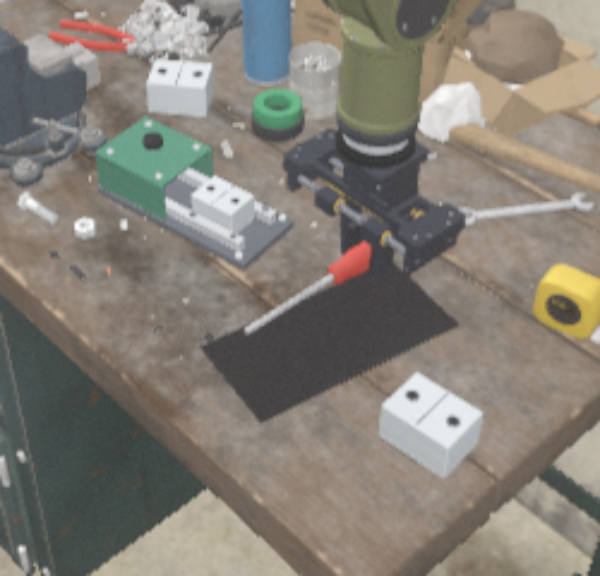

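Call:
carry_out(targets="0 0 0 0 0.1;0 0 0 0 0.107;0 0 0 0 0.107;0 0 0 0 0.107;0 0 0 0 0.107;0 0 0 0 0.107;0 0 0 0 0.107;0 0 0 0 0.107;0 0 0 0 0.107;0 0 0 0 0.107;0 0 0 0 0.107;0 0 0 0 0.107;0 0 0 0 0.1;0 0 0 0 0;0 0 0 0 0;0 0 0 0 0")

```text
clock: 7.93
tool_pos: [0.5362, -0.3084, 0.2403]
eef_rot: [0.454, 0.542, -0.454, 0.542]
contact_force: [0.3, 1.1, -1.6]
opening: 0.293
```

```bash
python3 - <<'E'
from h import *
st=r.get_state();print(st['tool_pos'],st['contact_force'],st['moment'],st['opening'],st['q'].round(2));A=R.from_quat(st['eef_rot']).as_matrix();print(A.round(4), np.degrees(np.arctan2(A[1,1],A[0,1])))
p,d=eyes.snapshot('wrist');cv2.imwrite('pics/f_w.png',p)
st2=r.get_state()
p,d=eyes.snapshot('top');cv2.imwrite('pics/f_t0.png',p);cv2.imwrite('pics/f_t.png',cv2.resize(p[130:270,150:350],None,fx=4,fy=4))
E
```

```text
[ 0.53623688 -0.30836803  0.24025147] [ 0.32153973  1.07460584 -1.6460065 ] [-0.0454823   0.03703733 -0.00276095] 0.2931680185205223 [ 0.42  0.9   0.05  1.71 -0.08  0.53  0.69]
[[-8.000e-04  9.844e-01  1.758e-01]
 [ 4.000e-04  1.758e-01 -9.844e-01]
 [-1.000e+00 -7.000e-04 -6.000e-04]] 10.126801747995877
```

View pics/f_w.png

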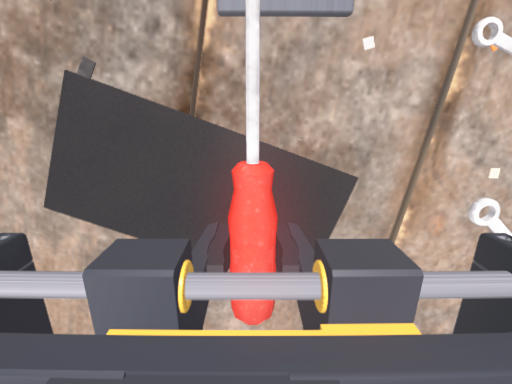

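View pics/f_t.png

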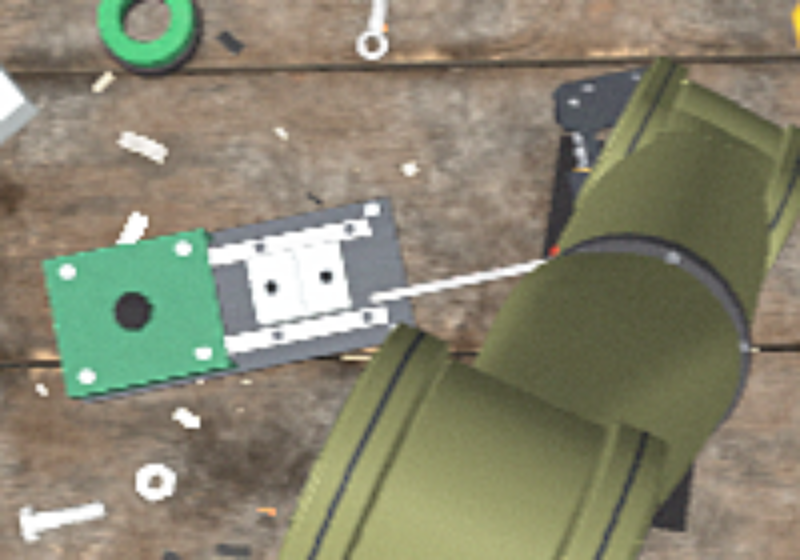

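```bash
python3 - <<'E'
from h import *
o=np.array([150,130])
q=lambda c,z:plane('top',np.array(c)/4+o,z)[:,:2]
tip=q([(371,297)],.086)[0]; b=q([(547,262)],.086)[0]
d=tip-b;print('tip',tip,'axis',np.degrees(np.arctan2(d[1],d[0])))
g=np.array([-np.sin(np.radians(10)),np.cos(np.radians(10))]);l=np.array([g[1],-g[0]])
O=np.array([.5138,-.0645])
print('tip guide',(tip-O)@g,(tip-O)@l)
for n,c,z in [('screws',[(372,210),(408-8,334)],.011),('hoodscr',[(67,271),(183,249),(204,353),(87,377)],.062),('holes',[(271,288),(326,276)],.046),('blk',[(247,250),(341,237),(351,307),(257,325)],.046),('railinner',[(212,259),(370,227),(366,309),(226,341)],.024)]:
    P=q(c,z)-O; print(n,(P@np.c_[g,l]).round(4).tolist())
st=r.get_state();print('tcp',(st['tool_pos'][:2]-O)@np.c_[g,l])
E
```

```text
tip [ 0.50681647 -0.14792994] axis 100.03396536638583
tip guide -0.08094977452442359 -0.02136489627540318
screws [[-0.0911, 0.0411], [-0.0934, -0.0436]]
hoodscr [[0.1063, 0.0345], [0.0313, 0.0339], [0.0304, -0.0339], [0.106, -0.0343]]
holes [[-0.0179, -0.0001], [-0.0542, 0.0006]]
blk [[-0.0073, 0.0271], [-0.0685, 0.0236], [-0.0662, -0.0222], [-0.0046, -0.0218]]
railinner [[0.0181, 0.0282], [-0.0878, 0.0287], [-0.0748, -0.0238], [0.0191, -0.0265]]
tcp [-0.24424572 -0.0202846 ]
```

Call:
carry_out(targets="0 0 7 2 0;0 0 7 2 0;0 0 7 0 0;0 10 0 0 0;0 12 0 0 0;0 12 0 0 0;0 11 0 0 0;0 6 0 0 0;0 4 0 0 0;0 0 0 0 0;0 0 0 0 0;0 0 0 0 0")

```text
clock: 9.03
tool_pos: [0.5579, -0.309, 0.1861]
eef_rot: [0.455, 0.541, -0.455, 0.542]
contact_force: [0.1, 0.2, 0.3]
opening: 0.296
```

```bash
cat > s.py <<'E'
from h import *
st=r.get_state();g=np.array([-np.sin(np.radians(10)),np.cos(np.radians(10))]);l=np.array([g[1],-g[0]])
O=np.array([.5138,-.0645])
f=st['contact_force'];print('t',round(st['clock'],2),'z',st['tool_pos'][2].round(4),'guide',((st['tool_pos'][:2]-O)@np.c_[g,l]).round(4),'Fg',(f[:2]@np.c_[g,l]).round(2),'Fz',f[2].round(2),'M',st['moment'].round(3),'op',st['opening'].round(3))
E
python3 - <<'E'
from s import *
p,d=eyes.snapshot('top');cv2.imwrite('pics/g_t.png',cv2.resize(p[160:250,150:310],None,fx=5,fy=5,interpolation=2))
p,d=eyes.snapshot('scene');cv2.imwrite('pics/g_s.png',cv2.resize(p[120:260,170:350],None,fx=4,fy=4,interpolation=2))
E
```

```text
Traceback (most recent call last):
  File "s.py", line 4, in <module>
    f=st['contact_force'];print('t',round(st['clock'],2),'z',st['tool_pos'][2].round(4),'guide',((st['tool_pos'][:2]-O)@np.c_[g,l]).round(4),'Fg',(f[:2]@np.c_[g,l]).round(2),'Fz',f[2].round(2),'M',st['moment'].round(3),'op',st['opening'].round(3))
                                                                                                                                                                                                                                ^^^^^^^^^^^^^^^^^^^
AttributeError: 'float' object has no attribute 'round'
```

```bash
sed -i "s/st\['opening'\].round(3)/round(float(st['opening']),3)/" s.py
python3 - <<'E'
from s import *
p,d=eyes.snapshot('top');cv2.imwrite('pics/g_t.png',cv2.resize(p[160:250,150:310],None,fx=5,fy=5,interpolation=2))
p,d=eyes.snapshot('scene');cv2.imwrite('pics/g_s.png',cv2.resize(p[120:260,170:350],None,fx=4,fy=4,interpolation=2))
E
```

```text
t 9.03 z 0.1861 guide [-0.2485  0.001 ] Fg [0.16 0.1 ] Fz 0.32 M [-0.086  0.063  0.026] op 0.296
```

View pics/g_t.png

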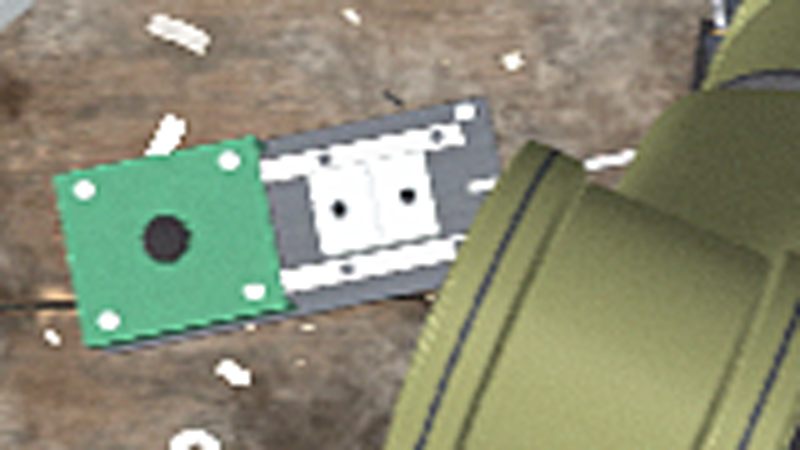

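View pics/g_s.png

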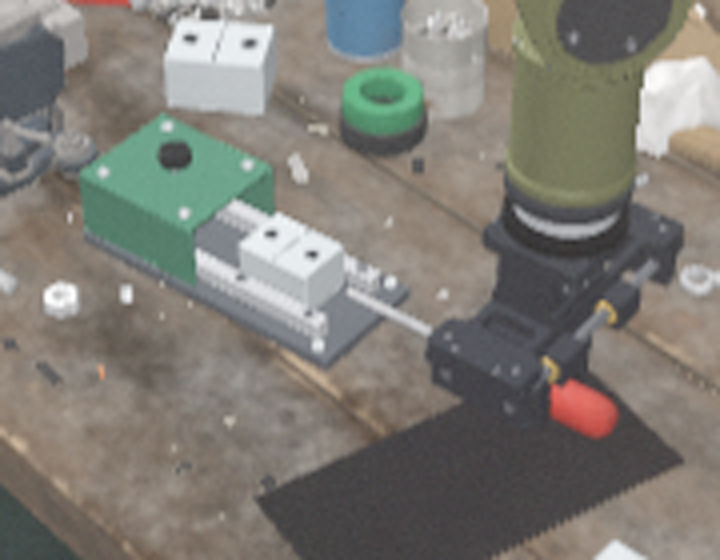

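Call:
carry_out(targets="0 0 0 -1 0;0 0 0 -1 0;0 0 0 -1 0;0 0 0 -1 0;0 0 0 -1 0;0 0 0 -1 0;0 0 0 -1 0;0 0 0 -1 0;0 0 0 -1 0;0 0 0 -1 0;0 0 0 -1 0;0 0 0 -1 0;0 0 0 -1 0;0 0 0 -1 0;0 0 0 -1 0;0 0 0 -1 0;0 0 0 -1 0;0 0 0 -1 0;0 0 0 -1 0;0 0 0 -1 0")

```text
clock: 10.8
tool_pos: [0.5543, -0.2893, 0.1858]
eef_rot: [0.455, 0.541, -0.455, 0.542]
contact_force: [0.3, -2.2, -0.4]
opening: 0.295
```

```bash
python3 s.py
```

```text
t 10.8 z 0.1858 guide [-0.2284  0.0009] Fg [-2.27 -0.05] Fz -0.44 M [-0.458  0.013 -0.004] op 0.295
```

Call:
carry_out(targets="0 0 0 -1 0;0 0 0 -1 0;0 0 0 -1 0;0 0 0 -1 0;0 0 0 -1 0;0 0 0 -1 0;0 0 0 -1 0;0 0 0 -1 0;0 0 0 -1 0;0 0 0 -1 0")

```text
clock: 11.63
tool_pos: [0.5525, -0.2792, 0.1857]
eef_rot: [0.455, 0.542, -0.455, 0.542]
contact_force: [-0.0, -2.5, -0.4]
opening: 0.289
```

```bash
python3 s.py
python3 - <<'E'
from s import *
p,d=eyes.snapshot('top');cv2.imwrite('pics/h_t.png',cv2.resize(p[160:250,150:310],None,fx=5,fy=5,interpolation=2))
p,d=eyes.snapshot('wrist');cv2.imwrite('pics/h_w.png',p)
E
```

```text
t 11.63 z 0.1857 guide [-0.2181  0.0009] Fg [-2.43 -0.46] Fz -0.44 M [-0.684 -0.023 -0.033] op 0.289
t 11.63 z 0.1857 guide [-0.2181  0.0009] Fg [-2.43 -0.46] Fz -0.44 M [-0.684 -0.023 -0.033] op 0.289
```

View pics/h_t.png

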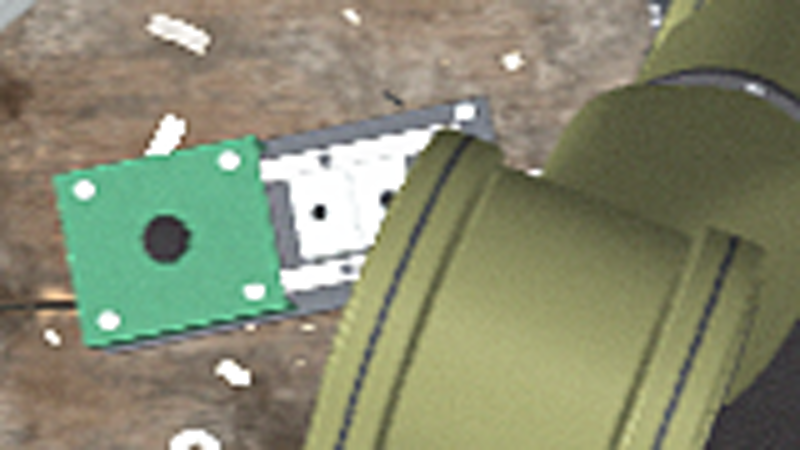

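View pics/h_w.png

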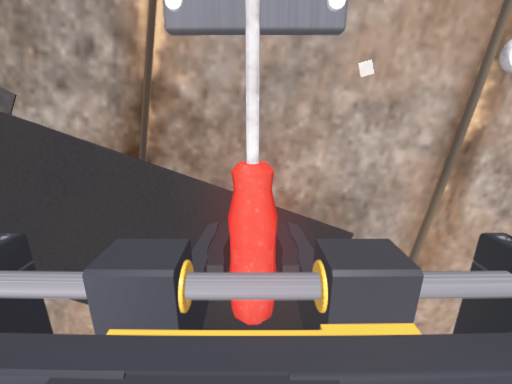

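Call:
carry_out(targets="0 0 0 -1 0;0 0 0 -1 0;0 0 0 -1 0;0 0 0 -1 0;0 0 0 -1 0;0 0 0 -1 0;0 0 0 -1 0;0 0 0 -1 0;0 0 0 -1 0;0 0 0 -1 0;0 0 0 -1 0;0 0 0 -1 0;0 0 0 -1 0;0 0 0 -1 0;0 0 0 -1 0;0 0 0 -1 0;0 0 0 -1 0;0 0 0 -1 0")

```text
clock: 13.23
tool_pos: [0.5494, -0.2615, 0.1857]
eef_rot: [0.455, 0.542, -0.455, 0.542]
contact_force: [-0.1, -3.8, -0.4]
opening: 0.295
```

Call:
carry_out(targets="0 0 0 -0.6 0;0 0 0 -0.6 0;0 0 0 -0.6 0;0 0 0 -0.6 0;0 0 0 -0.6 0")

```text
clock: 13.65
tool_pos: [0.5489, -0.2586, 0.1857]
eef_rot: [0.455, 0.542, -0.455, 0.542]
contact_force: [-0.0, -2.3, -0.9]
opening: 0.289
```

```bash
python3 s.py
```

```text
t 13.65 z 0.1857 guide [-0.1972  0.0008] Fg [-2.29 -0.41] Fz -0.92 M [-0.733 -0.039  0.031] op 0.289
```

Call:
carry_out(targets="0 0 0 -0.6 0;0 0 0 -0.6 0;0 0 0 -0.6 0;0 0 0 -0.6 0;0 0 0 -0.6 0")

```text
clock: 14.07
tool_pos: [0.5484, -0.2556, 0.1857]
eef_rot: [0.455, 0.542, -0.455, 0.542]
contact_force: [-0.7, -3.5, -0.6]
opening: 0.3
```

Call:
carry_out(targets="0 0 0 -0.6 0;0 0 0 -0.6 0;0 0 0 -0.6 0;0 0 0 -0.6 0;0 0 0 0 0")

```text
clock: 14.48
tool_pos: [0.548, -0.2531, 0.1857]
eef_rot: [0.455, 0.542, -0.455, 0.542]
contact_force: [1.3, -2.5, 0.5]
opening: 0.292
```

```bash
python3 s.py
```

```text
t 14.48 z 0.1857 guide [-0.1916  0.0009] Fg [-2.73  0.85] Fz 0.5 M [-0.581 -0.102 -0.   ] op 0.292
```

Call:
carry_out(targets="0 0 0 -0.6 0;0 0 0 -0.6 0;0 0 0 -0.6 0;0 0 0 0 0")

```text
clock: 14.82
tool_pos: [0.5476, -0.2513, 0.1857]
eef_rot: [0.455, 0.542, -0.455, 0.542]
contact_force: [1.0, -2.7, -1.2]
opening: 0.297
```

Call:
carry_out(targets="0 0 0 -0.6 0;0 0 0 -0.6 0;0 0 0 -0.6 0;0 0 0 0 0")

```text
clock: 15.15
tool_pos: [0.5473, -0.2495, 0.1857]
eef_rot: [0.455, 0.542, -0.455, 0.541]
contact_force: [0.2, -2.1, -0.7]
opening: 0.291
```

Call:
carry_out(targets="0 0 0 -0.6 0;0 0 0 -0.6 0;0 0 0 -0.6 0;0 0 0 -0.6 0")

```text
clock: 15.48
tool_pos: [0.5469, -0.2473, 0.1857]
eef_rot: [0.455, 0.542, -0.455, 0.542]
contact_force: [-0.0, -2.9, -1.1]
opening: 0.293
```

Call:
carry_out(targets="0 0 0 -0.6 0;0 0 0 -0.6 0;0 0 0 0 0")

```text
clock: 15.73
tool_pos: [0.5467, -0.246, 0.1857]
eef_rot: [0.455, 0.542, -0.455, 0.541]
contact_force: [0.6, -3.6, -0.8]
opening: 0.29
```

Call:
carry_out(targets="0 0 0 -0.6 0;0 0 0 -0.6 0;0 0 0 -0.6 0;0 0 0 -0.6 0")

```text
clock: 16.07
tool_pos: [0.5463, -0.2438, 0.1857]
eef_rot: [0.455, 0.542, -0.455, 0.542]
contact_force: [0.2, -2.2, -1.6]
opening: 0.293
```

Call:
carry_out(targets="0 0 0 -0.6 0;0 0 0 -0.6 0;0 0 0 0 0")

```text
clock: 16.32
tool_pos: [0.5461, -0.2424, 0.1857]
eef_rot: [0.455, 0.542, -0.455, 0.542]
contact_force: [1.3, -1.9, -1.3]
opening: 0.295
```

```bash
python3 s.py
```

```text
t 16.32 z 0.1857 guide [-0.1808  0.0009] Fg [-2.1   0.97] Fz -1.31 M [-0.62  -0.05  -0.038] op 0.295
```

Call:
carry_out(targets="0 0 0 -0.6 0;0 0 0 -0.6 0;0 0 0 -0.6 0;0 0 0 -0.6 0")

```text
clock: 16.65
tool_pos: [0.5456, -0.2402, 0.1857]
eef_rot: [0.455, 0.542, -0.455, 0.542]
contact_force: [1.4, -3.5, -2.1]
opening: 0.293
```

Call:
carry_out(targets="0 0 0 -0.6 0;0 0 0 -0.6 0;0 0 0 0 0")

```text
clock: 16.9
tool_pos: [0.5455, -0.2389, 0.1857]
eef_rot: [0.455, 0.542, -0.455, 0.542]
contact_force: [1.0, -2.7, -1.6]
opening: 0.293
```

Call:
carry_out(targets="0 0 0 -0.6 0;0 0 0 -0.6 0;0 0 0 -0.6 0;0 0 0 -0.6 0")

```text
clock: 17.23
tool_pos: [0.545, -0.2367, 0.1857]
eef_rot: [0.455, 0.542, -0.455, 0.542]
contact_force: [-0.5, -3.1, -1.6]
opening: 0.287
```

Call:
carry_out(targets="0 0 0 -0.6 0;0 0 0 -0.6 0;0 0 0 0 0")

```text
clock: 17.48
tool_pos: [0.5449, -0.2357, 0.1857]
eef_rot: [0.455, 0.541, -0.455, 0.542]
contact_force: [0.2, -4.2, 0.3]
opening: 0.293
```

```bash
python3 - <<'E'
from s import *
p,d=eyes.snapshot('top');cv2.imwrite('pics/i_t.png',cv2.resize(p[160:250,150:310],None,fx=5,fy=5,interpolation=2))
p,d=eyes.snapshot('scene');cv2.imwrite('pics/i_s.png',cv2.resize(p[120:260,170:350],None,fx=4,fy=4,interpolation=2))
E
```

```text
t 17.48 z 0.1857 guide [-0.1739  0.0009] Fg [-4.11 -0.57] Fz 0.32 M [-0.727 -0.033 -0.013] op 0.293
```

View pics/i_s.png

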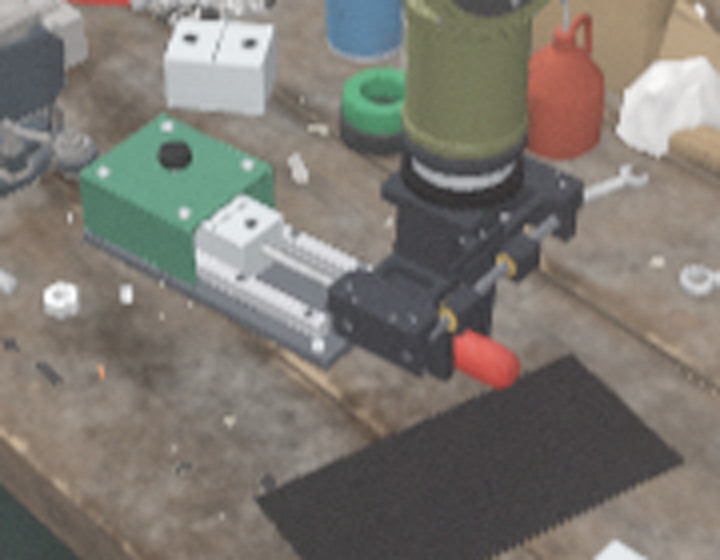

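Call:
carry_out(targets="0 0 0 -0.5 0;0 0 0 -0.5 0;0 0 0 0 0")

```text
clock: 17.83
tool_pos: [0.5448, -0.235, 0.1858]
eef_rot: [0.455, 0.541, -0.455, 0.542]
contact_force: [1.2, -5.1, -0.5]
opening: 0.294
```

```bash
python3 s.py
```

```text
t 17.83 z 0.1858 guide [-0.1733  0.0009] Fg [-5.22  0.27] Fz -0.55 M [-1.062 -0.151  0.015] op 0.294
```

Call:
carry_out(targets="0 0 0 -0.5 0;0 0 0 -0.5 0;0 0 0 0 0")

```text
clock: 18.08
tool_pos: [0.5447, -0.2345, 0.1859]
eef_rot: [0.455, 0.541, -0.455, 0.542]
contact_force: [1.9, -6.4, -1.4]
opening: 0.289
```

```bash
python3 s.py
```

```text
t 18.08 z 0.1859 guide [-0.1728  0.0009] Fg [-6.63  0.81] Fz -1.44 M [-1.236 -0.24  -0.037] op 0.289
```

Call:
carry_out(targets="0 0 0 -0.5 0;0 0 0 -0.5 0;0 0 0 -0.5 0;0 0 0 0 0")

```text
clock: 18.42
tool_pos: [0.5447, -0.2337, 0.1861]
eef_rot: [0.455, 0.54, -0.455, 0.543]
contact_force: [1.9, -6.8, 0.6]
opening: 0.292
```

```bash
python3 s.py
```

```text
t 18.42 z 0.1861 guide [-0.172  0.001] Fg [-7.   0.7] Fz 0.6 M [-1.508 -0.248 -0.045] op 0.292
```

Call:
carry_out(targets="0 0 0 -0.5 0;0 0 0 -0.5 0;0 0 0 -0.5 0;0 0 0 0 0")

```text
clock: 18.75
tool_pos: [0.5446, -0.233, 0.1863]
eef_rot: [0.455, 0.539, -0.456, 0.543]
contact_force: [1.7, -9.2, -0.3]
opening: 0.29
```

```bash
python3 s.py
```

```text
t 18.75 z 0.1863 guide [-0.1712  0.0011] Fg [-9.33  0.08] Fz -0.31 M [-1.846 -0.283 -0.076] op 0.29
```

One more small step for a clear margin over 4 N, then check that the tool has not slipped.

Call:
carry_out(targets="0 0 0 -0.5 0;0 0 0 -0.5 0;0 0 0 -0.5 0;0 0 0 0 0;0 0 0 0 0;0 0 0 0 0")

```text
clock: 19.25
tool_pos: [0.5444, -0.2324, 0.1865]
eef_rot: [0.455, 0.538, -0.456, 0.543]
contact_force: [2.5, -10.5, -0.9]
opening: 0.295
```

```bash
python3 - <<'E'
from s import *
p,d=eyes.snapshot('scene');cv2.imwrite('pics/j_s.png',cv2.resize(p[120:260,170:350],None,fx=4,fy=4,interpolation=2))
p,d=eyes.snapshot('wrist');cv2.imwrite('pics/j_w.png',p)
E
python3 s.py
```

```text
t 19.25 z 0.1865 guide [-0.1707  0.001 ] Fg [-10.79   0.64] Fz -0.85 M [-2.208 -0.331 -0.074] op 0.295
t 19.35 z 0.1864 guide [-0.1707  0.001 ] Fg [-10.25  -0.82] Fz -1.26 M [-2.218 -0.382 -0.081] op 0.288
```

View pics/j_s.png

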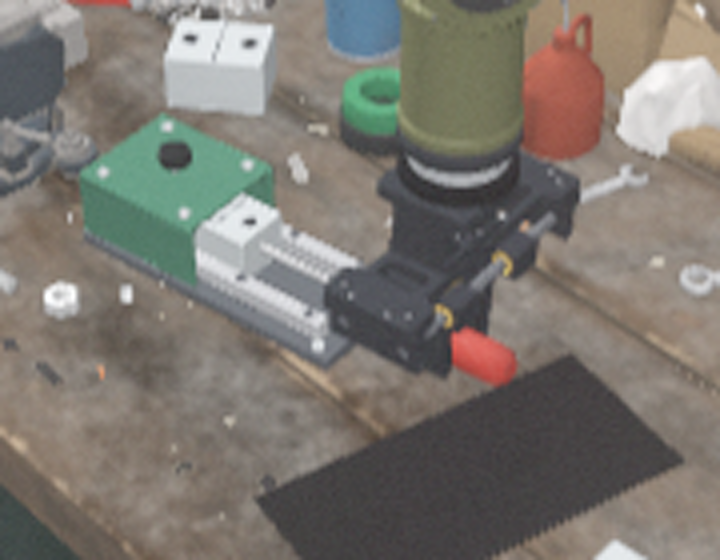

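View pics/j_w.png

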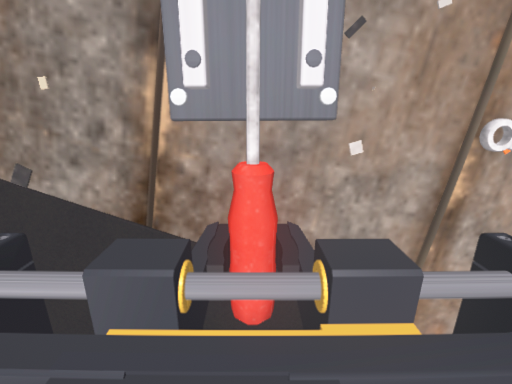

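```bash
python3 - <<'E'
from h import *
p,d=eyes.snapshot('scene');cv2.imwrite('pics/k_s.png',cv2.resize(p[160:220,210:310],None,fx=8,fy=8,interpolation=2))
p,d=eyes.snapshot('top');cv2.imwrite('pics/k_t.png',cv2.resize(p[160:250,150:310],None,fx=5,fy=5,interpolation=2))
E
```

```text
(no output)
```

View pics/k_s.png

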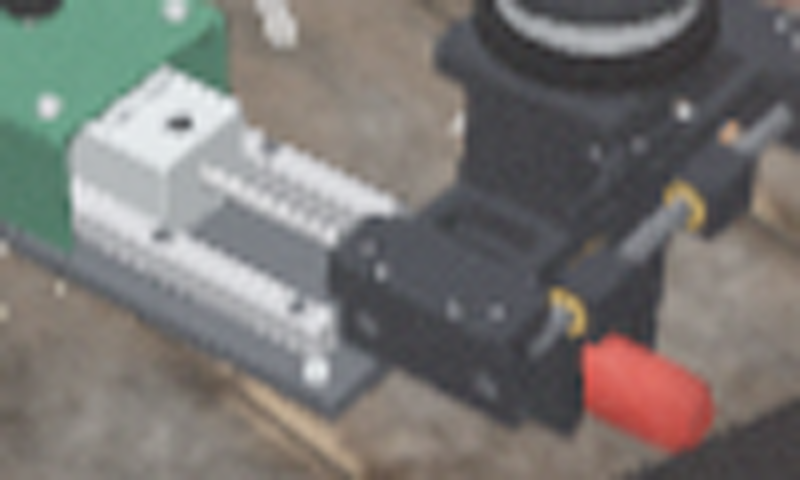

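View pics/k_t.png

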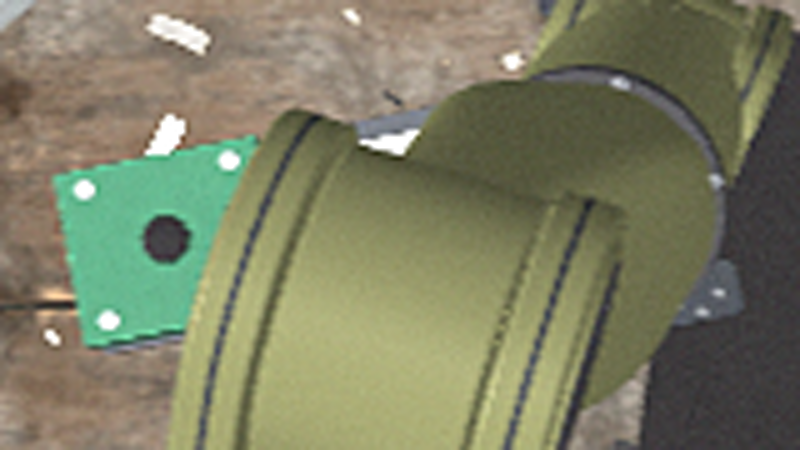

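Call:
carry_out(targets="0 0 0 0.5 0;0 0 0 0.5 0;0 0 0 0.5 0;0 0 0 0.5 0;0 0 0 0.5 0;0 0 0 0.5 0;0 0 0 0.5 0;0 0 0 0.5 0;0 0 0 0.5 0;0 0 0 0.5 0;0 0 0 1 0;0 0 0 2 0;0 0 0 3 0;0 0 0 5 0;0 0 0 5 0;0 0 0 5 0;0 0 0 0 0")

```text
clock: 20.87
tool_pos: [0.5481, -0.2564, 0.1857]
eef_rot: [0.455, 0.541, -0.455, 0.542]
contact_force: [0.2, -1.2, -0.7]
opening: 0.294
```

```bash
python3 - <<'E'
from s import *
p,d=eyes.snapshot('scene');cv2.imwrite('pics/l_s.png',cv2.resize(p[120:260,170:350],None,fx=4,fy=4,interpolation=2))
E
```

```text
t 20.87 z 0.1857 guide [-0.195   0.0005] Fg [-1.23 -0.02] Fz -0.7 M [-0.098  0.041 -0.014] op 0.294
```

View pics/l_s.png

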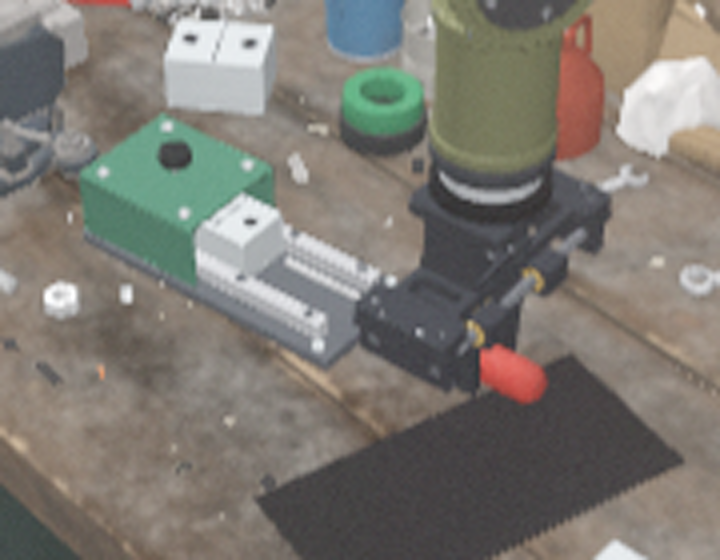

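Call:
carry_out(targets="0 -5 0 3 0;0 -10 0 5 0;0 -15 0 5 0;0 -15 -1.5 6 0;0 -15 -2 6 0;0 -10 -3 8 0;0 0 -3 8 0;0 0 -3 8 0;0 0 -3 8 0;0 0 0 7 0;0 0 0 0 -0.1;0 0 0 0 -0.1;0 0 0 0 -0.1;0 0 0 0 -0.1;0 0 0 0 -0.1;0 0 0 0 -0.1;0 0 0 0 -0.1;0 0 0 0 -0.1;0 0 0 0 -0.1;0 0 0 0 -0.1")

```text
clock: 22.58
tool_pos: [0.5438, -0.3208, 0.2546]
eef_rot: [0.138, 0.694, -0.138, 0.693]
contact_force: [-0.5, 0.3, -1.1]
opening: 0.294
```

Call:
carry_out(targets="0 0 0 0 -0.1;0 0 0 0 -0.1;0 0 0 0 -0.023;0 0 0 0 0;0 0 0 0 0;0 0 0 0 0")

```text
clock: 23.08
tool_pos: [0.544, -0.3205, 0.2554]
eef_rot: [0.062, 0.705, -0.062, 0.704]
contact_force: [0.9, 0.7, -1.2]
opening: 0.296
```

```bash
python3 - <<'E'
from s import *
A=R.from_quat(st['eef_rot']).as_matrix();print(st['tool_pos'],np.degrees(np.arctan2(A[1,2],A[0,2])))
p,d=eyes.snapshot('wrist');cv2.imwrite('pics/m_w.png',p)
p,d=eyes.snapshot('top');cv2.imwrite('pics/m_t.png',cv2.resize(p[140:280,160:350],None,fx=4,fy=4,interpolation=2))
p,d=eyes.snapshot('scene');cv2.imwrite('pics/m_s.png',cv2.resize(p[120:300,170:370],None,fx=3.3,fy=3.3,interpolation=2))
E
```

```text
t 23.08 z 0.2554 guide [-0.2574 -0.0147] Fg [0.54 0.97] Fz -1.21 M [ 0.016  0.02  -0.009] op 0.296
[ 0.54397423 -0.32053136  0.25537718] -10.056293816748406
```

View pics/m_w.png

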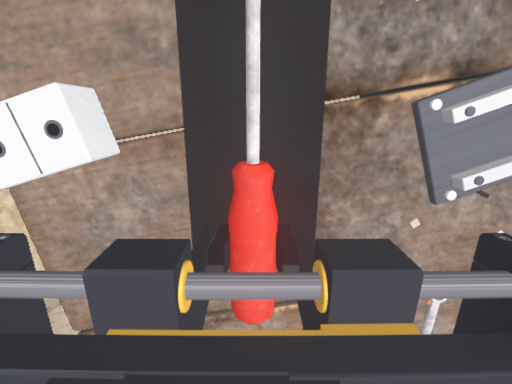

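View pics/m_t.png

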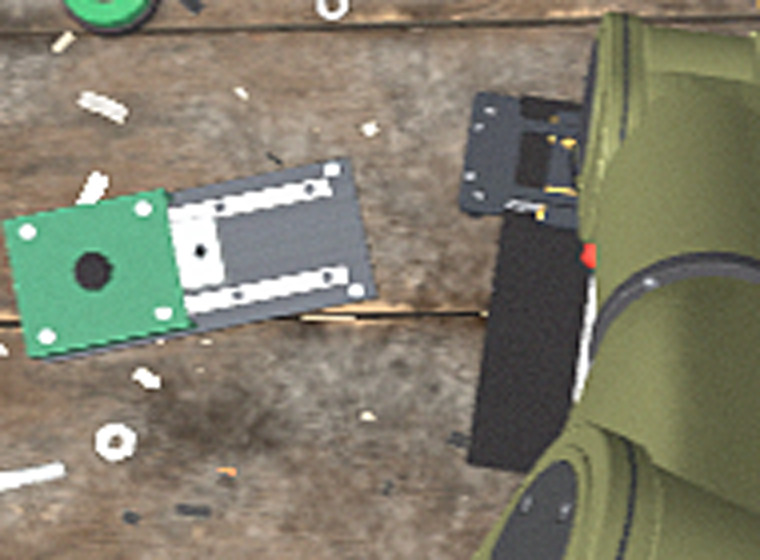

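View pics/m_s.png

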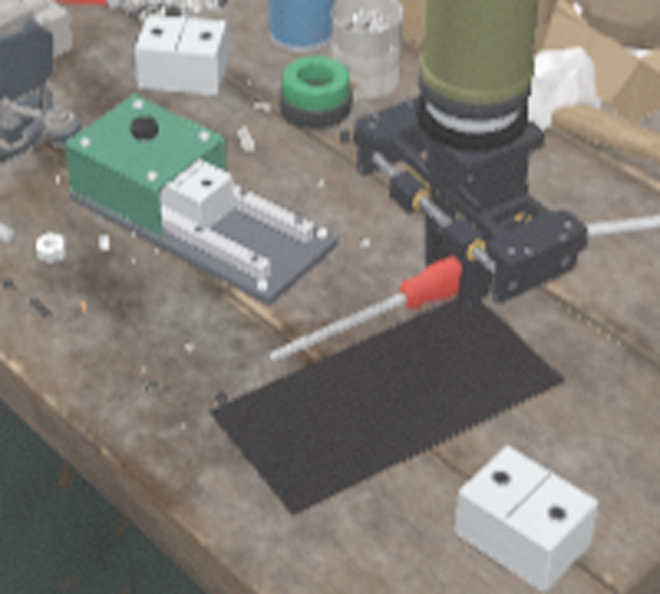

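Call:
carry_out(targets="0 8 -1.5 0 0;0 14 0 0 0;0 14 0 0 0;0 14 0 0 0;0 12 0 0 0;0 8 0 0 0;0 5 0 0 0;0 3 0 0 0;0 2 0 0 0;0 1 0 0 0;0 0 0 0 0;0 0 0 0 0")

```text
clock: 24.23
tool_pos: [0.544, -0.3221, 0.1752]
eef_rot: [0.061, 0.704, -0.061, 0.705]
contact_force: [-0.6, 0.1, -0.5]
opening: 0.295
```

```bash
python3 - <<'E'
from s import *
p,d=eyes.snapshot('wrist');cv2.imwrite('pics/n_w.png',p)
p,d=eyes.snapshot('scene');cv2.imwrite('pics/n_s.png',cv2.resize(p[180:300,210:350],None,fx=5,fy=5,interpolation=2))
E
```

```text
t 24.23 z 0.1752 guide [-0.2589 -0.015 ] Fg [ 0.25 -0.59] Fz -0.54 M [0.039 0.016 0.017] op 0.295
```

View pics/n_s.png

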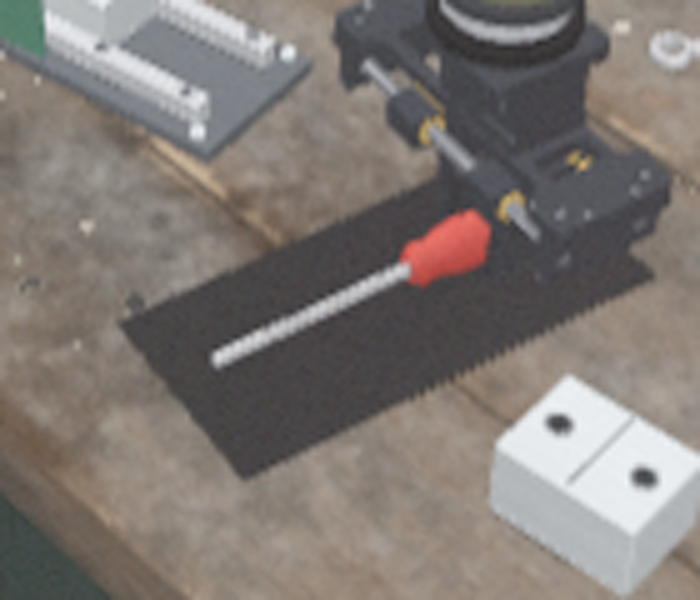

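View pics/n_w.png

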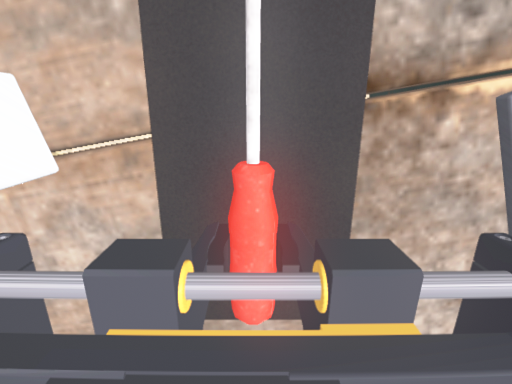

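Call:
carry_out(targets="0 1 0 0 0;0 1 0 0 0;0 1 0 0 0;0 0.7 0 0 0;0 0 0 0 0;0 0 0 0 0", force=30)

```text
clock: 24.83
tool_pos: [0.5438, -0.3219, 0.1709]
eef_rot: [0.061, 0.704, -0.061, 0.704]
contact_force: [-0.2, 0.6, -0.6]
opening: 0.296
```

```bash
python3 s.py
```

```text
t 24.83 z 0.1709 guide [-0.2587 -0.0152] Fg [ 0.65 -0.13] Fz -0.58 M [ 0.004 -0.026  0.015] op 0.296
```

Call:
carry_out(targets="0 0.4 0 0 0;0 0 0 0 0;0.31 0 0 0 0;0.33 0 0 0 0;0.36 0 0 0 0;0.4 0 0 0 0;0.45 0 0 0 0;0.5 0 0 0 0;0.6 0 0 0 0;0.7 0 0 0 0;0.8 0 0 0 0;0.9 0 0 0 0;1 0 0 0 0;1 0 0 0 0;1 0 0 0 0")

```text
clock: 26.08
tool_pos: [0.5438, -0.3219, 0.1706]
eef_rot: [0.061, 0.704, -0.061, 0.704]
contact_force: [0.9, 1.1, -0.4]
opening: 0.991
```

```bash
python3 - <<'E'
from s import *
p,d=eyes.snapshot('wrist');cv2.imwrite('pics/o_w.png',p)
E
```

```text
t 26.08 z 0.1706 guide [-0.2587 -0.0152] Fg [0.94 1.11] Fz -0.41 M [ 0.027  0.009 -0.006] op 0.991
```

View pics/o_w.png

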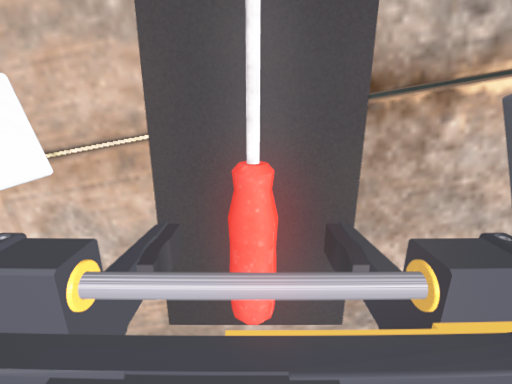

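Released. Rise straight up, then move aside so the top camera sees everything.

Call:
carry_out(targets="1 -5 0 0 0;1 -10 0 0 0;1 -15 0 0 0;1 -20 0 0 0;1 -25 0 0 0;1 -25 0 0 0;1 -25 0 0 0;1 -25 0 0 0;1 -25 0 0 0;1 -20 0 0 0;1 -10 0 0 0;1 0 -20 0 0;1 0 -25 0 0;1 0 -25 0 0;1 0 -25 0 0;1 0 -25 0 0;1 0 -20 0 0;1 0 0 0 0;1 0 0 0 0")

```text
clock: 27.72
tool_pos: [0.5187, -0.4607, 0.3755]
eef_rot: [0.062, 0.705, -0.062, 0.704]
contact_force: [-0.8, 1.0, 0.3]
opening: 1.0
```

```bash
python3 - <<'E'
from s import *
p,d=eyes.snapshot('top');cv2.imwrite('pics/p_t0.png',p);cv2.imwrite('pics/p_t.png',cv2.resize(p[140:280,150:350],None,fx=4,fy=4,interpolation=2))
p,d=eyes.snapshot('scene');cv2.imwrite('pics/p_s.png',cv2.resize(p[120:300,150:370],None,fx=3.3,fy=3.3,interpolation=2))
E
```

```text
t 27.72 z 0.3755 guide [-0.391 -0.064] Fg [ 1.14 -0.62] Fz 0.29 M [ 0.054 -0.039 -0.06 ] op 1.0
```

View pics/p_t.png

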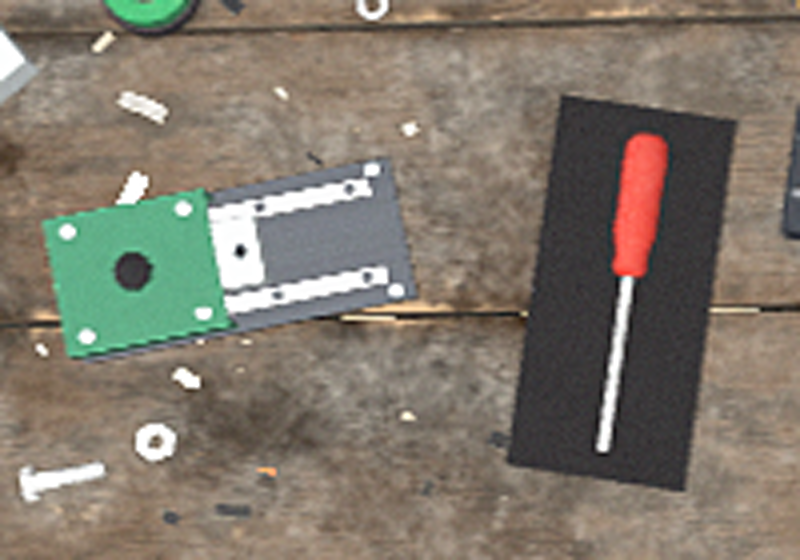

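View pics/p_s.png

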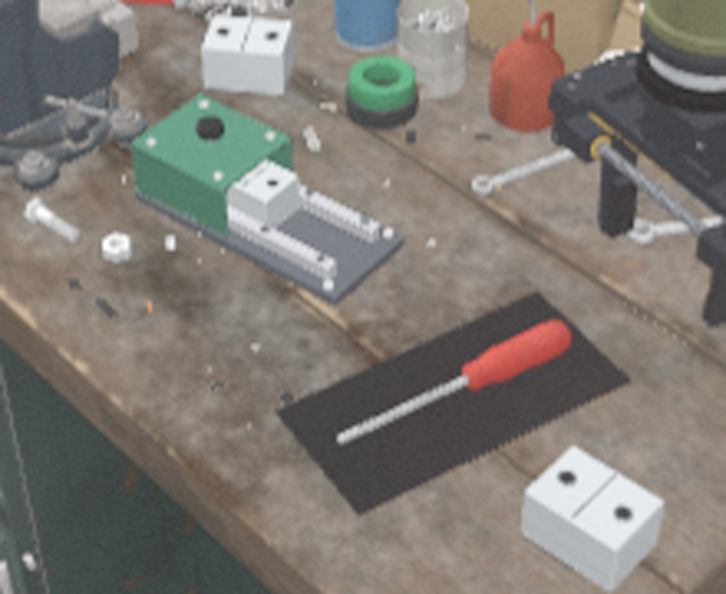

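```bash
python3 - <<'E'
from s import *
o_=np.array([150,140])
q=lambda c,z:(plane('top',np.array(c)/4+o_,z)[:,:2]-O)@np.c_[g,l]
print('hole',q([(240,251)],.046),'rear corners',q([(257,216),(264,282)],.046))
P=lambda c,z:plane('top',np.array(c)/4+o_,z)[:,:2]
m=P([(561,95),(736,121),(685,491),(509,463)],.003);print('mat',m.mean(0))
e=P([(646,133),(603,452)],.0165);d=e[0]-e[1];print('driver mid',e.mean(0),np.linalg.norm(d),np.degrees(np.arctan2(d[1],d[0])))
print('nut/bolt px now',np.array([(155,441),(62,479)])/4+o_)
E
```

```text
t 27.82 z 0.3757 guide [-0.3888 -0.0621] Fg [ 0.35 -0.39] Fz 0.18 M [ 0.044 -0.027 -0.01 ] op 1.001
hole [[0.00205796 0.00192286]] rear corners [[-0.01294367  0.02204681]
 [-0.00936749 -0.02075778]]
mat [ 0.48629713 -0.31220884]
driver mid [ 0.48535231 -0.31209105] 0.21234357219786573 -9.352218643040706
nut/bolt px now [[188.75 250.25]
 [165.5  259.75]]
```

```bash
python3 - <<'E'
from plant import r
print(r.finish_job())
E
```

```text
the job is handed in; nothing more can be done
None
```

The job is done and handed in at about 28 s, well inside the 72 s limit. I picked up the screwdriver by the middle of its handle and pushed the block along the guide at about 12 mm/s, slowing to about 7 mm/s near the stop.

**The press:** the drag on the bed was about 2.5 N. Where the block met the stop, the push rose to about 10.5 N, so I put roughly 8 N on the stop. That is firm (over 4 N) and well under ramming (20 N). I then backed the tool off slowly, laid it back on the mat, released it and moved the arm clear.

**Last checks:**
- **Block:** in the final top view it sits with its centre at about x = +19 to +20 mm of the guide. The force began to rise at about +18.5 mm, so it still appears to be resting against the stop. The stop itself cannot be seen, and these positions are only good to about 2 mm.
- **Screwdriver:** its middle is within about 1 mm of the mat centre, and it lies within about 1° of the mat's long axis.
- **Bolt and nut:** the nut is within half a pixel of where it started and the bolt looks unmoved; I did not measure the bolt as closely.

The force readings were noisy by about ±1 N. The wrist moments rose along with them but suggested a somewhat larger push: about 10 N on the stop by the rise in moment, still well under 20 N.

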